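# Put the stacked lids back on the refilled dispenser jars

### The arm

A 6-joint arm with a two-finger parallel gripper is mounted at the origin on the work surface. World frame = base frame: x ahead of the robot, y to its left, z up, the work surface at z = 0. Lengths are in m, angles in rad, forces in N, time in s.
With the tool pointing down it reaches from about 0.3 to 0.95 m from the base axis. Payload 3.1 kg.
Tool frame: the origin (TCP) lies at the very end of the fingers, on their centre line; the grasp point (between the pads) lies 19 mm behind it; z points along the fingers, y is the direction in which the jaws open and shut (so a half turn about z gives the same grasp; the last joint's range is limited). The gripper opens to 85 mm and grips with 20 to 120 N. Pads are 22 mm wide; open, the fingers measure 114 mm over their backs; the gripper's body (76 mm by 85 mm) begins 54 mm behind the grasp point. The pads swing forward as they close: fully open they stand 13 mm farther back than shut.
Start: joints at [1.272, 0.308, 1.634, -0, 1.2, -0.07], TCP at [0.142, 0.609, 0.231] pointing down, gripper open.
Joint ranges: [-3.06, 3.06], [-0.79, 1.96], [0.05, 2.63], [-1.19, 4.34], [0.05, 2.64], [-2.94, 2.94]. Speed limits (rad/s): [2.79, 2.79, 3.14, 3.14, 3.14, 3.14].

### API

Orientations are given as a unit quaternion [w, x, y, z].
In Python, from cell import robot gives the robot as it stands.
- The arm moves only by the tool send_rows, never from a script. Its argument "steps" is a list of rows, each an object with "travel": the shift along the world's x, y, z in cm, a list of three; "turn": the turn about the world's z in degrees. A call has 1 to 8 rows; each row is the pose to reach, as a shift and turn from the pose commanded when the call began; what a row does not reach only later rows make up. A row lasts 1/12 s, in which the tool goes at most 41.7 mm and 7.16 degrees, less where a joint would pass 70% of its speed; a pose out of reach is approached as far as the arm can. A call with a gripper value outside its range is refused whole. "gripper" is the closure, from 0 (fully open) to 1 (shut), set as the call begins (left out, the last holds). The fingers move at their own pace and stop on an object; "squeeze" is the grip in N (left out, the last holds). Time passes only in rows, so rows that repeat a pose let the fingers close. It gives the time, the measured TCP pose, the force and the opening at its end, in the units of the state.
- robot.get_state(): the state, without advancing time (a new reading comes with each control period).
- robot.get_image(name): name is "scene" or "top" or "wrist"; returns a dict with "frame" (480x640x3 uint8, blue, green, red), "K" (3x3 intrinsics, pixels), "k1" (the pictures are not rectified: a ray, as slopes to the right and down, at radius r is drawn at 1 + k1 r^2 times it, then the intrinsics apply), "rvec" (rotation vector, rad) and "tvec" (3), from world to camera coordinates, as OpenCV has them; the wrist camera has in their place "T_tool_cam" (4x4, takes a point from camera to tool coordinates, whose origin is the TCP and whose axes are the flange's). Camera axes: x right, y down, z forward; pixel columns grow to the right and rows downward; lengths in m; the calibration is good to about 2 mm. A picture is of the moment at which its call begins: read the wrist's pose just before it. There is no depth.
- robot.close_job(): hands the job in, once; it reports no verdict.
The state is a dict: "clock": time; "joint_pos": joint angles; "joint_velocities": joint speeds; "joint_torque": joint torques, N m; "tool_pos": TCP position; "ee_rot": TCP orientation; "force": force on the tool from outside, world axes, zero at the start; "ft_torque": the same for the moment, N m; "gripper_width": opening from 0.0 (shut) to 1.0 (fully open).
Only numpy, scipy, OpenCV 4.12 (cv2) and the standard library are available. Lean on these libraries where they do the work, as an engineer would, in place of code of your own. Each camera call takes 0.05 s, during which the arm holds its last target. There are 200 camera calls.

### The job

The four jars beside the laser have been refilled and their steel lids were left in a stack on the metal tray. Take the stack apart and close every jar with the lid of its own size, plug down in the mouth and rim resting flat on the jar, and let go. Leave the jars standing where they are, and do not disturb the bottle or the handpiece.

Things in the scene. Friction and masses are not known exactly. Their poses are not given: they have to be found in the camera images.
- lid_small: round brushed-steel stopper lid, smallest of the four, at the top of the stack at the start. Grip rim: plain upright disc 40 mm in diameter and 14 mm high, flat steel top, black ribbed grip band round the edge. Below it a tapered plug 8 mm high, 24 mm in diameter under the rim and 17 mm at its foot. Whole lid 22 mm high. Origin: centre of the plug's foot (underside); z up; round, so its yaw does not matter. Loose, 40 to 240 g.
- lid_medium: round brushed-steel stopper lid, second smallest, second from the top of the stack at the start. Grip rim: plain upright disc 50 mm in diameter and 14 mm high, flat steel top, black ribbed grip band round the edge. Below it a tapered plug 8 mm high, 34 mm in diameter under the rim and 27 mm at its foot. Whole lid 22 mm high. Origin: centre of the plug's foot (underside); z up; round, so its yaw does not matter. Loose, 40 to 240 g.
- lid_large: round brushed-steel stopper lid, second largest, third from the top of the stack at the start. Grip rim: plain upright disc 60 mm in diameter and 14 mm high, flat steel top, black ribbed grip band round the edge. Below it a tapered plug 8 mm high, 44 mm in diameter under the rim and 37 mm at its foot. Whole lid 22 mm high. Origin: centre of the plug's foot (underside); z up; round, so its yaw does not matter. Loose, 40 to 240 g.
- lid_largest: round brushed-steel stopper lid, largest of the four, at the bottom of the stack, standing on the 3 mm thick floor of the tray at the start. Grip rim: plain upright disc 70 mm in diameter and 14 mm high, flat steel top, black ribbed grip band round the edge. Below it a tapered plug 8 mm high, 54 mm in diameter under the rim and 47 mm at its foot. Whole lid 22 mm high. Origin: centre of the plug's foot (underside); z up; round, so its yaw does not matter. Loose, 40 to 240 g.
- jar_small: round white ceramic dispenser jar, smallest of the four, open at the top, straight wall: 34 mm outside diameter, mouth 28 mm, 62 mm high. Origin: centre of its underside; z up. With its own lid (lid_small) home, the lid's rim rests on the jar's rim, so the lid's origin is 54 mm above the jar's. Small parts inside lie more than 10 mm below the rim. Loose, stands on the worktop, 0.1 to 0.6 kg.
- jar_medium: round white ceramic dispenser jar, second smallest, open at the top, straight wall: 44 mm outside diameter, mouth 38 mm, 70 mm high. Origin: centre of its underside; z up. With its own lid (lid_medium) home, the lid's rim rests on the jar's rim, so the lid's origin is 62 mm above the jar's. Small parts inside lie more than 10 mm below the rim. Loose, stands on the worktop, 0.1 to 0.6 kg.
- jar_large: round white ceramic dispenser jar, second largest, open at the top, straight wall: 54 mm outside diameter, mouth 48 mm, 78 mm high. Origin: centre of its underside; z up. With its own lid (lid_large) home, the lid's rim rests on the jar's rim, so the lid's origin is 70 mm above the jar's. Small parts inside lie more than 10 mm below the rim. Loose, stands on the worktop, 0.1 to 0.6 kg.
- jar_largest: round white ceramic dispenser jar, largest of the four, open at the top, straight wall: 64 mm outside diameter, mouth 58 mm, 86 mm high. Origin: centre of its underside; z up. With its own lid (lid_largest) home, the lid's rim rests on the jar's rim, so the lid's origin is 78 mm above the jar's. Small parts inside lie more than 10 mm below the rim. Loose, stands on the worktop, 0.1 to 0.6 kg.
- spray_bottle: bystander: white plastic bottle with blue cap, 60 mm in diameter, 155 mm high, stands upright; origin: centre of its underside
- handpiece: bystander: silver laser handpiece with a yellow tip lying in a low black rest, 60 x 165 x 45 mm, its length along its own y; origin: centre of the rest's underside
Things that resemble listed ones, but are neither listed nor needed, are in the scene too. Leave any pink look-alike of the lid_small alone.

How it is judged:
By the outcome, as a careful person would: the job done as asked, in the order asked, and still so for the second after the job is handed in, with the robot touching nothing.
It also fails if it takes over 102 s, if anything falls off the work surface, if the arm or the gripper's body presses on something with over 40 N, if the wrist force passes 120 N, or if a joint passes its speed limit or range.

## Working session

There is one attempt and no reset: what is moved stays moved. The work goes in short steps, Python scripts to look and compute and a tool call to move; the robot and the scene stay as the last step left them, time stands still between calls to the robot, and variables do not carry over. Pictures are saved under pics/ and viewed, about 12 in all and at most 16, crops included, and the job is handed in when it is done.

Besides the shell and the picture viewer there is one more tool, called after "Call:" as name(argument=value, ...) on one line, values as JSON. send_rows: Moves the arm, as the interface text tells. Its arguments: {"type":"object","properties":{"steps":{"type":"array"},"gripper":{"type":"number"},"squeeze":{"type":"number"}},"required":["steps"]}

```bash
ls && mkdir -p pics && cat > h.py <<'E'
import cv2, numpy as np, pickle
from cell import robot
from scipy.spatial.transform import Rotation as R
def grab(name, fn=None):
    s=robot.get_state(); d=robot.get_image(name); d['state']=s
    if fn: cv2.imwrite(f'pics/{fn}.png', d['frame']); pickle.dump(d,open(f'pics/{fn}.pkl','wb'))
    return d
def cam(d):
    "camera centre and rotation cam->world"
    if 'T_tool_cam' in d:
        T=np.eye(4); q=d['state']['ee_rot']; T[:3,:3]=R.from_quat([q[1],q[2],q[3],q[0]]).as_matrix(); T[:3,3]=d['state']['tool_pos']
        M=T@np.array(d['T_tool_cam']); return M[:3,3],M[:3,:3]
    Rm=cv2.Rodrigues(np.array(d['rvec'],float))[0]; return -Rm.T@np.array(d['tvec'],float).ravel(),Rm.T
def ray(d,uv):
    K=np.array(d['K']); x=(uv[0]-K[0,2])/K[0,0]; y=(uv[1]-K[1,2])/K[1,1]
    rd=np.hypot(x,y); r=rd
    for _ in range(20): r=rd/(1+d['k1']*r*r)
    f=r/rd if rd>0 else 1
    c,Rm=cam(d); return c,Rm@np.array([x*f,y*f,1])
def onz(d,uv,z):
    c,v=ray(d,uv); return c+v*(z-c[2])/v[2]
def proj(d,p):
    c,Rm=cam(d); q=Rm.T@(np.array(p)-c); x,y=q[0]/q[2],q[1]/q[2]; f=1+d['k1']*(x*x+y*y); K=np.array(d['K'])
    return K[0,0]*x*f+K[0,2],K[1,1]*y*f+K[1,2]
E
python3 - <<'E'
from h import *
for n in ('scene','top','wrist'):
    d=grab(n,n+'0'); c,Rm=cam(d); print(n,c,Rm[:,2],d['k1'],np.array(d['K'])[0,0])
print(robot.get_state())
E
```

```text
pics
scene [1.50811168 0.53231339 0.78278783] [-0.7241276  -0.37545592 -0.57850849] 0.004967238317324459 606.2056538040509
top [0.50921651 0.03110556 1.05531845] [ 0.10038178  0.03601566 -0.99429692] 0.01965376332615197 459.00751475617983
wrist [0.07749449 0.62357105 0.37238401] [ 0.25611329 -0.06285168 -0.96460129] -0.06361054518673444 387.8880957357078
{'clock': 0.15, 'joint_pos': array([ 1.27232553e+00,  3.08820726e-01,  1.63484326e+00,  3.65565337e-06,
        1.19968671e+00, -6.97059899e-02]), 'joint_velocities': array([ 0.00068621, -0.00346398, -0.00372815, -0.00093556,  0.00227151,
       -0.00025847]), 'joint_torque': array([-1.67382213e-04, -4.15809059e+01, -2.77144736e+01, -3.51356721e-05,
        6.09901064e-03,  1.98282930e-05]), 'tool_pos': array([0.14158204, 0.60812087, 0.23032534]), 'ee_rot': array([-1.62578925e-04,  1.14133767e-01,  9.93465002e-01, -8.63855490e-04]), 'force': array([-0.2247611 ,  0.86257397,  0.04842489]), 'ft_torque': array([ 0.03318479,  0.02009711, -0.01435146]), 'gripper_width': 0.9994993720837814}
```

View pics/top0.png

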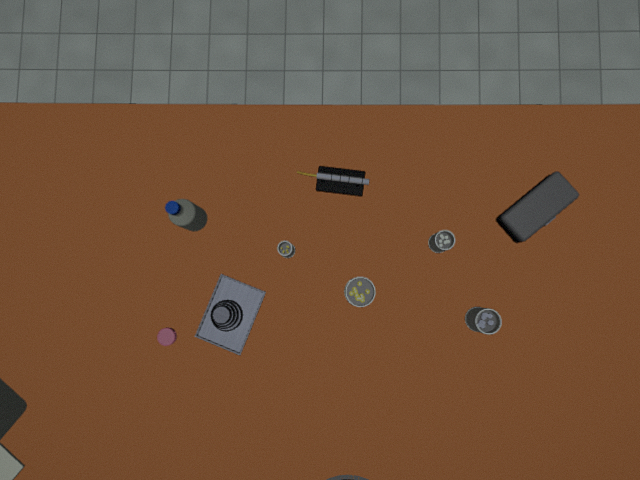

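View pics/scene0.png

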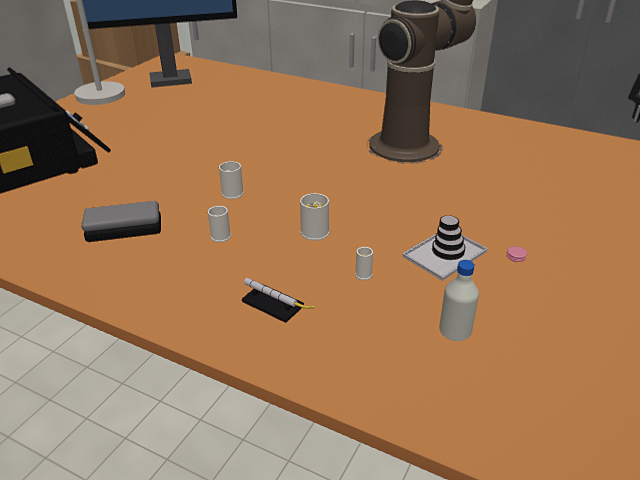

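Top view: jars small (285,249), medium (445,240), large (487,321) and largest (360,291), lid stack at (226,315), pink decoy at (166,337). The scene view agrees. Next I'll zoom in and measure the rims.

```bash
cat > m.py <<'E'
from h import *
d=pickle.load(open('pics/top0.pkl','rb')); f=d['frame']
tiles=[]
for n,(u,v),z,D in [('small',(285,249),.062,.034),('medium',(445,240),.070,.044),('large',(487,321),.078,.054),('largest',(360,291),.086,.064)]:
    p=onz(d,(u,v),z); a=np.array(proj(d,p)); r=D/2*np.array(d['K'])[0,0]/(1.055-z)
    c=f[v-24:v+24,u-24:u+24]; g=cv2.cvtColor(c,cv2.COLOR_BGR2GRAY)
    hsv=cv2.cvtColor(c,cv2.COLOR_BGR2HSV); 
    m=((g>135)&(hsv[...,1]<90)).astype(np.uint8)*255
    cs=max(cv2.findContours(m,cv2.RETR_EXTERNAL,cv2.CHAIN_APPROX_NONE)[0],key=len)
    (x,y),rr=cv2.minEnclosingCircle(cs); e=cv2.fitEllipse(cs)
    uc=np.array([u-24+e[0][0],v-24+e[0][1]])
    print(n,'circ',u-24+x,v-24+y,rr,'ell',uc,np.array(e[1])/2,'expect r',r,'->',onz(d,uc,z).round(4), g.max())
    b=cv2.resize(c,(290,290),interpolation=cv2.INTER_CUBIC); cv2.ellipse(b,((e[0][0]+.5)*290/48,(e[0][1]+.5)*290/48) and (((e[0][0]+.5)*290/48,(e[0][1]+.5)*290/48),(e[1][0]*290/48,e[1][1]*290/48),e[2]),(0,0,255),1)
    tiles.append(b)
c=f[315-48:315+48,226-48:226+48]; tiles.append(cv2.resize(c,(580,580)))
im=np.hstack([np.vstack(tiles[:2]),np.vstack(tiles[2:4])])
cv2.imwrite('pics/z1.png',cv2.resize(np.hstack([im,tiles[4]]),(800,400)))
# expected lids vs. stack: guess
for z in (.091,.069,.047,.025): print(z,onz(d,(222,314),z).round(4))
E
python3 m.py
```

```text
Traceback (most recent call last):
  File "m.py", line 10, in <module>
    (x,y),rr=cv2.minEnclosingCircle(cs); e=cv2.fitEllipse(cs)
                                           ~~~~~~~~~~~~~~^^^^
cv2.error: OpenCV(4.12.0) /io/opencv/modules/imgproc/src/shapedescr.cpp:361: error: (-201:Incorrect size of input array) There should be at least 5 points to fit the ellipse in function 'fitEllipseNoDirect'
```

```bash
sed -i 's/m=((g>135)&(hsv\[...,1\]<90))/m=((g>0.72*np.percentile(g,99))\&(hsv[...,1]<110))/' m.py && sed -i 's/ for_x//; s/minEnclosingCircle(cs); e=/minEnclosingCircle(cs); e=/' m.py && python3 m.py
```

```text
small circ 284.13157844543457 247.55263137817383 8.079090118408203 ell [284.12406158 247.55766487] [7.24743128 7.73663855] expect r 7.858134693711036 -> [0.5969 0.1461 0.062 ] 141
medium circ 444.868932723999 239.32524299621582 10.51992130279541 ell [444.95724678 239.38978958] [ 9.63104057 10.12681198] expect r 10.2519444920162 -> [ 0.6184 -0.1994  0.07  ] 147
large circ 488.1771659851074 321.2322826385498 13.365007400512695 ell [488.28175545 321.05133247] [12.61842442 13.10088444] expect r 12.684956907284397 -> [ 0.4484 -0.2843  0.078 ] 144
largest circ 359.64473724365234 291.4671058654785 15.848549842834473 ell [359.98802376 291.312994  ] [15.03645229 15.23790646] expect r 15.158142902164867 -> [ 0.505  -0.0184  0.086 ] 144
0.091 [0.453  0.2696 0.091 ]
0.069 [0.4517 0.275  0.069 ]
0.047 [0.4504 0.2805 0.047 ]
0.025 [0.4492 0.2859 0.025 ]
```

View pics/z1.png

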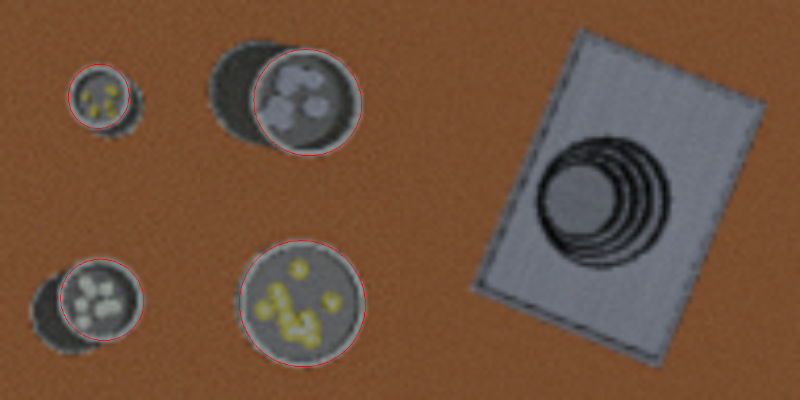

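Jar rim radii agree with the given sizes to within half a pixel (mouths clear the plugs by 2 mm radially). Moving above the stack for a wrist close-up.

Call:
send_rows(steps=[{"travel": [2.5, -2.7, 0], "turn": 0}, {"travel": [5, -5.4, 0], "turn": 0}, {"travel": [7.5, -8.1, 0], "turn": 0}, {"travel": [10, -10.8, 0], "turn": 0}, {"travel": [12.5, -13.5, 0], "turn": 0}, {"travel": [15, -16.2, 0], "turn": 0}, {"travel": [17.5, -18.9, 0], "turn": 0}, {"travel": [20, -21.6, 0], "turn": 0}], gripper=0.25, squeeze=30)

```text
clock: 0.82
tool_pos: [0.3425, 0.3911, 0.2311]
ee_rot: [-0.0, 0.114, 0.993, -0.0]
force: [0.7, 0.2, 1.1]
gripper_width: 0.751
```

Call:
send_rows(steps=[{"travel": [2.7, -2.9, 0], "turn": 0}, {"travel": [5.4, -5.8, 0], "turn": 0}, {"travel": [8, -8.7, -1], "turn": 0}, {"travel": [10.5, -11.6, -1], "turn": 0}, {"travel": [11, -11.8, -1], "turn": 0}, {"travel": [11, -11.8, -1], "turn": 0}, {"travel": [11, -11.8, -1], "turn": 0}])

```text
clock: 1.4
tool_pos: [0.4516, 0.2747, 0.221]
ee_rot: [-0.001, 0.115, 0.993, 0.0]
force: [-0.7, -0.5, 0.0]
gripper_width: 0.748
```

```bash
python3 - <<'E'
from h import *
d=grab('wrist','w1'); print(d['state'])
E
```

```text
{'clock': 1.4, 'joint_pos': array([ 4.63683620e-01,  1.33598292e-01,  1.86916265e+00,  9.31350728e-04,
        1.13959122e+00, -8.77292327e-01]), 'joint_velocities': array([ 0.03311018, -0.00699964,  0.00726361,  0.00095521,  0.00313787,
       -0.00059414]), 'joint_torque': array([-9.36481263e-01, -3.27700353e+01, -2.70403075e+01, -7.90436310e-02,
       -3.59060196e-02, -7.39758310e-03]), 'tool_pos': array([0.45155663, 0.27473416, 0.22104652]), 'ee_rot': array([-5.49246992e-04,  1.14850963e-01,  9.93382571e-01,  1.46459426e-04]), 'force': array([-0.67283121, -0.54056374,  0.04396936]), 'ft_torque': array([-0.01151615,  0.02873409,  0.03021366]), 'gripper_width': 0.7476316267209381}
```

View pics/w1.png

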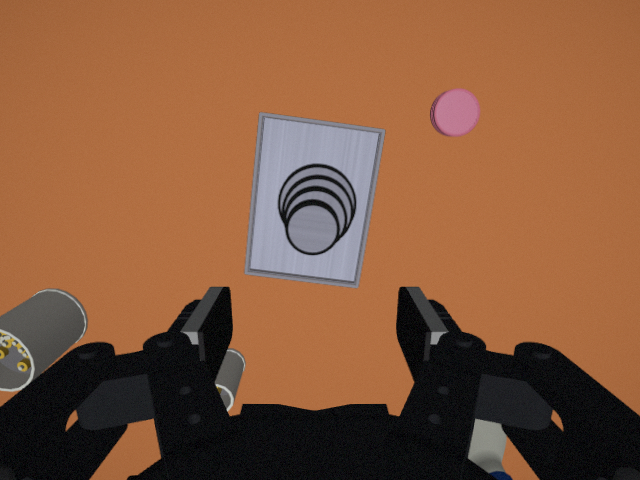

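The stack's top disc is at (313,228), with the decoy well off at (456,112). Fit the disc edges and compare them with the top camera.

```bash
cat > disc.py <<'E'
from h import *
def disc(d,uv,z,D,thr=None,out=None):
    "flat disc/rim top near uv at height z: radial edge points -> plane -> circle fit"
    g=cv2.GaussianBlur(cv2.cvtColor(d['frame'],cv2.COLOR_BGR2GRAY),(3,3),0).astype(float)
    c=onz(d,uv,z); P=[]
    for it in range(3):
        P=[]
        for a in np.linspace(0,2*np.pi,72,endpoint=False):
            rs=np.linspace(D/2-.006,D/2+.006,49)
            px=np.array([proj(d,c+[r*np.cos(a),r*np.sin(a),0]) for r in rs],np.float32)
            v=cv2.remap(g.astype(np.float32),px[None,:,0],px[None,:,1],cv2.INTER_LINEAR)[0]
            dv=np.gradient(v); i=np.argmin(dv)   # bright top -> black band
            if dv[i]<-1.5: P.append((c+[rs[i]*np.cos(a),rs[i]*np.sin(a),0])[:2])
        P=np.array(P); keep=np.ones(len(P),bool)
        for _ in range(4):
            A=np.c_[2*P[keep],np.ones(keep.sum())]; s=np.linalg.lstsq(A,(P[keep]**2).sum(1),rcond=None)[0]
            r=np.sqrt(s[2]+s[0]**2+s[1]**2); e=np.abs(np.hypot(*(P-s[:2]).T)-r); keep=e<max(.0008,1.5*np.median(e))
        c=np.array([s[0],s[1],z])
    return c.round(4),round(2*r*1000,1),int(keep.sum()),(e[keep].mean()*1000).round(2)
E
python3 - <<'E'
from disc import *
w=pickle.load(open('pics/w1.pkl','rb')); t=pickle.load(open('pics/top0.pkl','rb'))
print('w',disc(w,(313,228),.091,.040)); print('t',disc(t,(220.5,315),.091,.040))
for n,uv,z,D in [('m',(314,217),.069,.05),('l',(316,209),.047,.06),('xl',(317,203),.025,.07)]: print(n,disc(w,uv,z,D))
for n,uv,z,D in [('m',(222.5,315),.069,.05),('l',(225,315),.047,.06),('xl',(226.7,315.5),.025,.07)]: print(n,disc(t,uv,z,D))
E
```

```text
w (array([0.4544, 0.2727, 0.091 ]), np.float64(35.2), 68, np.float64(0.16))
t (array([0.452 , 0.2724, 0.091 ]), np.float64(34.4), 60, np.float64(0.38))
m (array([0.4544, 0.2749, 0.069 ]), np.float64(47.3), 42, np.float64(0.38))
l (array([0.4537, 0.2747, 0.047 ]), np.float64(60.3), 44, np.float64(0.83))
xl (array([0.4499, 0.2776, 0.025 ]), np.float64(65.6), 40, np.float64(0.25))
m (array([0.4509, 0.2732, 0.069 ]), np.float64(43.2), 34, np.float64(0.36))
l (array([0.4477, 0.2698, 0.047 ]), np.float64(59.3), 32, np.float64(0.45))
xl (array([0.4472, 0.2749, 0.025 ]), np.float64(61.0), 30, np.float64(0.28))
```

Call:
send_rows(steps=[{"travel": [0.2, -0.2, -4], "turn": 0}, {"travel": [0.3, -0.2, -8], "turn": 0}, {"travel": [0.3, -0.2, -11.5], "turn": 0}, {"travel": [0.3, -0.2, -13.5], "turn": 0}, {"travel": [0.3, -0.2, -14.5], "turn": 0}, {"travel": [0.3, -0.2, -14.9], "turn": 0}, {"travel": [0.3, -0.2, -14.9], "turn": 0}])

```text
clock: 2.03
tool_pos: [0.4541, 0.2737, 0.0721]
ee_rot: [-0.0, 0.113, 0.994, -0.0]
force: [1.2, -0.2, -0.2]
gripper_width: 0.75
```

Call:
send_rows(steps=[{"travel": [0, 0, 0], "turn": 0}, {"travel": [0, 0, 0], "turn": 0}, {"travel": [0, 0, 0], "turn": 0}, {"travel": [0, 0, 0], "turn": 0}], gripper=1)

```text
clock: 2.37
tool_pos: [0.4564, 0.2737, 0.0744]
ee_rot: [0.002, 0.114, 0.993, 0.001]
force: [-0.2, 1.1, 6.2]
gripper_width: 0.455
```

Call:
send_rows(steps=[{"travel": [0, 0, 0.5], "turn": 0}, {"travel": [0, 0, 1.5], "turn": 0}, {"travel": [0, 0, 3.5], "turn": 0}, {"travel": [0, 0, 7], "turn": 0}, {"travel": [0, 0, 10.5], "turn": 0}, {"travel": [0, 0, 14], "turn": 0}, {"travel": [0, 0, 14], "turn": 0}, {"travel": [0, 0, 14], "turn": 0}])

```text
clock: 3.03
tool_pos: [0.4568, 0.2735, 0.2159]
ee_rot: [0.003, 0.114, 0.993, 0.002]
force: [-0.7, -0.5, -1.0]
gripper_width: 0.455
```

```bash
python3 - <<'E'
from h import *
d=grab('wrist','w2'); print(d['state']['tool_pos'],d['state']['force'])
E
```

```text
[0.4567662  0.27353757 0.21594557] [-0.67563586 -0.47109914 -1.00690826]
```

View pics/w2.png

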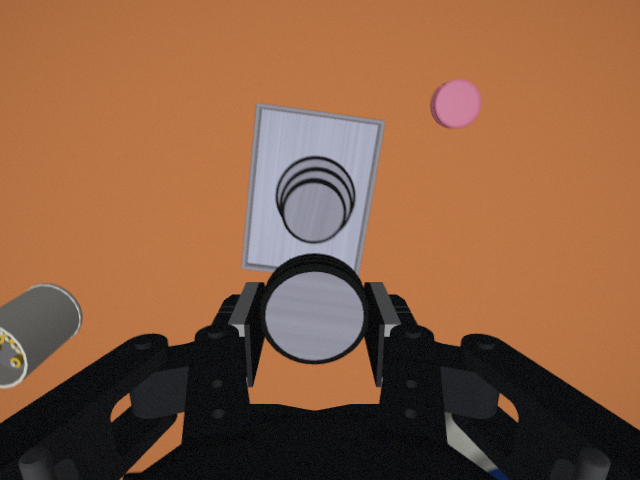

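Only the small lid came up and it is held level. Carrying it over the small jar, then measuring jar and held lid with the same camera so bias cancels.

Call:
send_rows(steps=[{"travel": [2.5, -2.3, 0], "turn": 0}, {"travel": [5.1, -4.6, 0], "turn": 0}, {"travel": [7.7, -7, 0], "turn": 0}, {"travel": [10.3, -9.4, 0], "turn": 0}, {"travel": [12.7, -11.6, 0], "turn": 0}, {"travel": [14, -12.8, 0], "turn": 0}, {"travel": [14, -12.8, 0], "turn": 0}, {"travel": [14, -12.8, 0], "turn": 0}])

```text
clock: 3.75
tool_pos: [0.5936, 0.1441, 0.2102]
ee_rot: [-0.002, 0.115, 0.993, -0.0]
force: [-0.6, -0.3, -0.4]
gripper_width: 0.452
```

```bash
cat >> disc.py <<'E'
def jar(d,z,D,guess):
    "outer edge of pale jar rim: bright->darker/brown, saturation-based"
    hsv=cv2.cvtColor(d['frame'],cv2.COLOR_BGR2HSV); pale=(cv2.GaussianBlur(hsv[...,1],(3,3),0)<95)
    d2=dict(d); d2['frame']=cv2.cvtColor((d['frame'].max(2)*1).astype(np.uint8),cv2.COLOR_GRAY2BGR)
    return disc(d,proj(d,[*guess,z]),z,D)
def crop(d,p,fn,s=60,k=6):
    u,v=map(int,proj(d,p)); c=d['frame'][max(v-s,0):v+s,max(u-s,0):u+s]; cv2.imwrite(f'pics/{fn}.png',cv2.resize(c,None,fx=k,fy=k,interpolation=cv2.INTER_CUBIC)); return u-s,v-s
E
python3 - <<'E'
from disc import *
d=grab('wrist','w3'); s=d['state']; p=s['tool_pos']; print(p,s['ee_rot'])
for h in (.015,.0166,.019,.021): print(h,disc(d,proj(d,p+[0,0,h]),p[2]+h,.036))
print('jar',disc(d,proj(d,[.597,.146,.062]),.062,.034))
print('jar inner?',disc(d,proj(d,[.597,.146,.062]),.062,.028))
E
```

```text
[0.59358951 0.14411008 0.21023391] [-2.25014369e-03  1.15126906e-01  9.93348220e-01 -2.13408230e-04]
0.015 (array([0.5931, 0.1445, 0.2252]), np.float64(35.4), 72, np.float64(0.09))
0.0166 (array([0.5923, 0.1446, 0.2268]), np.float64(34.9), 72, np.float64(0.05))
0.019 (array([0.5911, 0.1449, 0.2292]), np.float64(34.3), 72, np.float64(0.12))
0.021 (array([0.5902, 0.1452, 0.2312]), np.float64(33.7), 72, np.float64(0.12))
jar (array([0.5989, 0.1462, 0.062 ]), np.float64(33.0), 65, np.float64(0.14))
jar inner? (array([0.5989, 0.1463, 0.062 ]), np.float64(33.0), 72, np.float64(0.14))
```

View pics/w3.png

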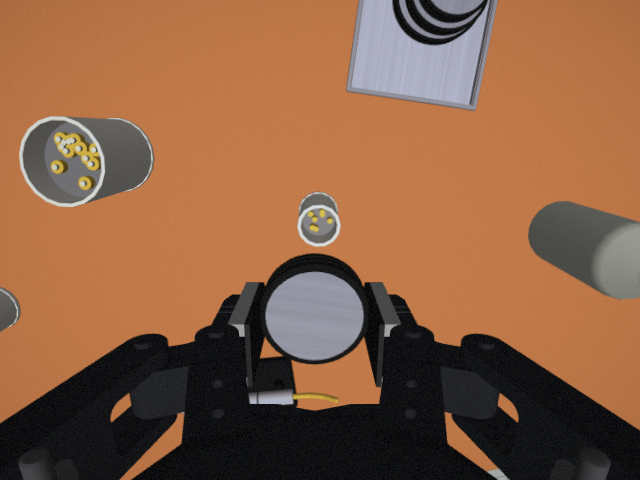

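The jar rim measures (0.5989,0.1462), 33 mm in diameter. Wrist minus top is +2 mm in x, the same as it was for the lid, so I aim in the wrist frame. The held lid is level, 1 mm behind TCP in x. Descending to just above the jar and rechecking.

Call:
send_rows(steps=[{"travel": [0.3, 0.1, -3.5], "turn": 0}, {"travel": [0.6, 0.2, -7], "turn": 0}, {"travel": [0.6, 0.2, -10], "turn": 0}, {"travel": [0.6, 0.2, -11.5], "turn": 0}, {"travel": [0.6, 0.2, -12], "turn": 0}, {"travel": [0.6, 0.2, -12], "turn": 0}, {"travel": [0.6, 0.2, -12], "turn": 0}, {"travel": [0.6, 0.2, -12], "turn": 0}])

```text
clock: 4.47
tool_pos: [0.602, 0.1476, 0.0943]
ee_rot: [0.002, 0.114, 0.994, 0.001]
force: [0.1, 0.4, -0.3]
gripper_width: 0.455
```

```bash
python3 - <<'E'
from disc import *
d=grab('wrist','w4'); s=d['state']; p=s['tool_pos']; print(p,s['ee_rot'],s['joint_velocities'])
for h in (.0155,.0166): print(h,disc(d,proj(d,p+[0,0,h]),p[2]+h,.036))
s=robot.get_state();print(s['tool_pos'])
E
```

```text
[0.60200005 0.14759415 0.09429872] [1.63092010e-03 1.13762648e-01 9.93506469e-01 5.44610892e-04] [-0.00674821 -0.00586191 -0.00989622 -0.00121078 -0.00359044  0.00012658]
0.0155 (array([0.6012, 0.148 , 0.1098]), np.float64(35.4), 72, np.float64(0.1))
0.0166 (array([0.6006, 0.1481, 0.1109]), np.float64(35.0), 72, np.float64(0.01))
[0.60225368 0.14745149 0.09453066]
```

Call:
send_rows(steps=[{"travel": [-0.2, -0.2, -1], "turn": 0}, {"travel": [-0.2, -0.2, -1.3], "turn": 0}, {"travel": [-0.2, -0.2, -1.3], "turn": 0}, {"travel": [-0.2, -0.2, -1.3], "turn": 0}])

```text
clock: 4.85
tool_pos: [0.5983, 0.1445, 0.0789]
ee_rot: [-0.0, 0.114, 0.993, -0.0]
force: [1.2, -0.2, -0.0]
gripper_width: 0.457
```

Call:
send_rows(steps=[{"travel": [0, 0, 0], "turn": 0}, {"travel": [0, 0, 0], "turn": 0}, {"travel": [0, 0, 0], "turn": 0}])

```text
clock: 5.1
tool_pos: [0.599, 0.1447, 0.0795]
ee_rot: [0.0, 0.114, 0.993, 0.0]
force: [-0.5, -0.1, -0.8]
gripper_width: 0.454
```

```bash
python3 - <<'E'
from disc import *
for i in range(3):
    d=grab('wrist','w5'); s=d['state']; p=s['tool_pos']; print(s['clock'],p,s['joint_pos'])
t=grab('top','t5'); sc=grab('scene','s5')
print('top: lid',disc(t,proj(t,p+[-.003,0,.0166]),p[2]+.0166,.036))
cv2.imwrite('pics/s5c.png',cv2.resize(sc['frame'][180:320,280:450],(680,560),interpolation=cv2.INTER_CUBIC))
E
```

```text
5.1 [0.59903369 0.14469373 0.07947119] [ 1.66366103e-01  4.68358675e-01  1.75212708e+00 -1.52892423e-05
  9.20689169e-01 -1.17551816e+00]
5.15 [0.59898077 0.14470541 0.07942808] [ 1.66400547e-01  4.68390467e-01  1.75218641e+00 -1.88188966e-05
  9.20694942e-01 -1.17557539e+00]
5.2 [0.59897073 0.14472592 0.07944346] [ 1.66435257e-01  4.68343822e-01  1.75221989e+00 -1.66455859e-05
  9.20675078e-01 -1.17554494e+00]
top: lid (array([0.5903, 0.1499, 0.096 ]), np.float64(30.2), 21, np.float64(0.34))
```

View pics/s5c.png

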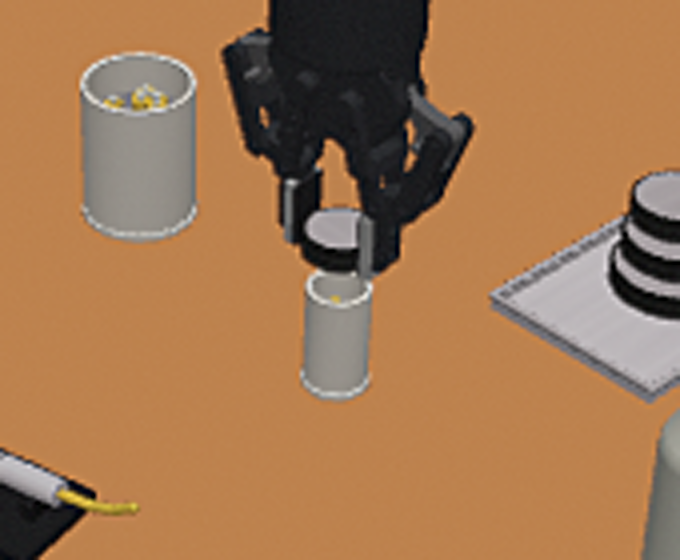

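Lid is hovering centred over the small jar, no contact. Lowering with a force check.

Call:
send_rows(steps=[{"travel": [0.1, 0.1, -0.3], "turn": 0}, {"travel": [0.1, 0.1, -0.8], "turn": 0}, {"travel": [0.1, 0.1, -1.2], "turn": 0}, {"travel": [0.1, 0.1, -1.5], "turn": 0}, {"travel": [0.1, 0.1, -1.5], "turn": 0}])

```text
clock: 5.77
tool_pos: [0.5987, 0.1456, 0.0629]
ee_rot: [-0.001, 0.114, 0.993, -0.0]
force: [0.2, -0.5, -1.4]
gripper_width: 0.455
```

Call:
send_rows(steps=[{"travel": [0, 0, -0.1], "turn": 0}, {"travel": [0, 0, -0.2], "turn": 0}, {"travel": [0, 0, -0.3], "turn": 0}, {"travel": [0, 0, -0.3], "turn": 0}])

```text
clock: 6.1
tool_pos: [0.5998, 0.1457, 0.0612]
ee_rot: [-0.0, 0.114, 0.993, -0.0]
force: [0.5, -0.7, -0.1]
gripper_width: 0.451
```

Call:
send_rows(steps=[{"travel": [0, 0, -0.1], "turn": 0}, {"travel": [0, 0, -0.2], "turn": 0}, {"travel": [0, 0, -0.2], "turn": 0}])

```text
clock: 6.35
tool_pos: [0.6002, 0.1458, 0.0596]
ee_rot: [0.0, 0.114, 0.993, 0.0]
force: [-0.3, 0.3, 0.8]
gripper_width: 0.453
```

Call:
send_rows(steps=[{"travel": [0, 0, -0.1], "turn": 0}, {"travel": [0, 0, -0.1], "turn": 0}])

```text
clock: 6.52
tool_pos: [0.6006, 0.146, 0.0596]
ee_rot: [0.001, 0.114, 0.993, 0.0]
force: [-1.9, -0.5, 5.6]
gripper_width: 0.45
```

Call:
send_rows(steps=[{"travel": [0, 0, 0], "turn": 0}, {"travel": [0, 0, 0], "turn": 0}, {"travel": [0, 0, 0.3], "turn": 0}, {"travel": [0, 0, 2], "turn": 0}, {"travel": [0, 0, 5], "turn": 0}, {"travel": [0, 0, 9], "turn": 0}, {"travel": [0, 0, 13], "turn": 0}, {"travel": [0, 0, 15], "turn": 0}], gripper=0.25)

```text
clock: 7.18
tool_pos: [0.6023, 0.1461, 0.2138]
ee_rot: [0.004, 0.114, 0.993, 0.001]
force: [1.3, 0.2, 0.5]
gripper_width: 0.749
```

```bash
python3 - <<'E'
from disc import *
d=grab('wrist','w6'); s=d['state']; p=s['tool_pos']; print(p)
print('lid',disc(d,proj(d,[.599,.146,.076]),.076,.036))
sc=grab('scene','s6')
a=sc['frame'][200:300,320:480]; 
print('sceneproj lid top',proj(sc,[.598,.146,.076]),'foot',proj(sc,[.598,.146,0]))
u,v=map(int,proj(d,[.599,.146,.076])); b=d['frame'][max(v-70,0):v+70,u-112:u+112]
cv2.imwrite('pics/s6c.png',np.vstack([cv2.resize(a,(480,300)),cv2.resize(b,(480,300))]))
E
```

```text
[0.60230967 0.14611331 0.21382488]
lid (array([0.6   , 0.1461, 0.076 ]), np.float64(35.6), 72, np.float64(0.12))
sceneproj lid top (np.float64(364.5899527581588), np.float64(244.49895394458727)) foot (np.float64(363.28015453805017), np.float64(274.2897999390971))
```

View pics/s6c.png

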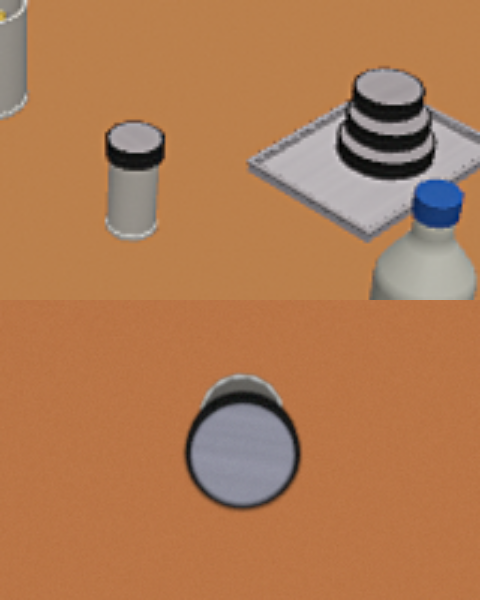

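Small lid is home: its rim sits flat, and the disc fits 35.6 mm at z=0.076. The jar has not moved. Next is the medium lid.

Call:
send_rows(steps=[{"travel": [-2.7, 2.4, 0], "turn": 0}, {"travel": [-5.4, 4.8, 0], "turn": 0}, {"travel": [-8.2, 7.2, 0], "turn": 0}, {"travel": [-11, 9.6, 0], "turn": 0}, {"travel": [-13.5, 11.8, 0], "turn": 0}, {"travel": [-14.9, 12.9, 0], "turn": 0}, {"travel": [-14.9, 12.9, 0], "turn": 0}, {"travel": [-14.9, 12.9, 0], "turn": 0}], gripper=0.2)

```text
clock: 7.95
tool_pos: [0.4494, 0.2748, 0.2071]
ee_rot: [-0.001, 0.113, 0.994, -0.001]
force: [0.4, -1.3, -0.2]
gripper_width: 0.801
```

Call:
send_rows(steps=[{"travel": [0, 0, 0], "turn": 0}, {"travel": [0, 0, 0], "turn": 0}, {"travel": [0, 0, 0], "turn": 0}])

```text
clock: 8.2
tool_pos: [0.4516, 0.2739, 0.208]
ee_rot: [-0.0, 0.115, 0.993, -0.0]
force: [0.7, 0.9, 0.5]
gripper_width: 0.794
```

```bash
python3 - <<'E'
from disc import *
d=grab('wrist','w7'); s=d['state']; p=s['tool_pos']; print(p)
print('med',disc(d,proj(d,[.4544,.274,.069]),.069,.046))
t=grab('top','t7'); print('top',disc(t,proj(t,[.4525,.2735,.069]),.069,.046))
E
```

```text
[0.45164827 0.27391111 0.20799882]
med (array([0.4532, 0.2751, 0.069 ]), np.float64(45.1), 70, np.float64(0.14))
top (array([0.4512, 0.2743, 0.069 ]), np.float64(43.3), 40, np.float64(0.34))
```

Call:
send_rows(steps=[{"travel": [0.2, 0.1, -4], "turn": 0}, {"travel": [0.2, 0.1, -8], "turn": 0}, {"travel": [0.2, 0.1, -11.5], "turn": 0}, {"travel": [0.2, 0.1, -13.8], "turn": 0}, {"travel": [0.2, 0.1, -15], "turn": 0}, {"travel": [0.2, 0.1, -15.5], "turn": 0}, {"travel": [0.2, 0.1, -15.5], "turn": 0}, {"travel": [0.2, 0.1, -15.5], "turn": 0}])

```text
clock: 8.97
tool_pos: [0.4542, 0.2762, 0.0545]
ee_rot: [0.001, 0.114, 0.993, 0.001]
force: [0.9, 0.2, 0.4]
gripper_width: 0.805
```

Call:
send_rows(steps=[{"travel": [0, 0, 0], "turn": 0}, {"travel": [0, 0, 0], "turn": 0}, {"travel": [0, 0, 0], "turn": 0}, {"travel": [0, 0, 0], "turn": 0}, {"travel": [0, 0, 0], "turn": 0}], gripper=1)

```text
clock: 9.38
tool_pos: [0.4545, 0.2765, 0.0555]
ee_rot: [0.002, 0.114, 0.993, 0.001]
force: [-0.6, -1.4, 6.2]
gripper_width: 0.577
```

Call:
send_rows(steps=[{"travel": [0, 0, 0.5], "turn": 0}, {"travel": [0, 0, 1.5], "turn": 0}, {"travel": [0, 0, 3.5], "turn": 0}, {"travel": [0, 0, 7], "turn": 0}, {"travel": [0, 0, 11], "turn": 0}, {"travel": [0, 0, 15], "turn": 0}, {"travel": [0, 0, 17], "turn": 0}, {"travel": [0, 0, 17], "turn": 0}])

```text
clock: 10.05
tool_pos: [0.4567, 0.2778, 0.231]
ee_rot: [0.006, 0.114, 0.993, 0.004]
force: [1.2, -0.7, -0.4]
gripper_width: 0.566
```

```bash
python3 - <<'E'
from disc import *
d=grab('wrist','w8'); s=d['state']; p=s['tool_pos']; print(p)
for h in (.0145,.016,.0175,.019): print(h,disc(d,proj(d,p+[0,0,h]),p[2]+h,.045))
print('large',disc(d,proj(d,[.4535,.275,.047]),.047,.055))
E
```

```text
[0.45669426 0.27784849 0.23095857]
0.0145 (array([0.455 , 0.2783, 0.2455]), np.float64(44.7), 72, np.float64(0.12))
0.016 (array([0.4543, 0.2785, 0.247 ]), np.float64(44.2), 72, np.float64(0.09))
0.0175 (array([0.4535, 0.2787, 0.2485]), np.float64(43.6), 72, np.float64(0.07))
0.019 (array([0.4527, 0.2788, 0.25  ]), np.float64(43.1), 72, np.float64(0.07))
large (array([0.4516, 0.277 , 0.047 ]), np.float64(54.9), 67, np.float64(0.13))
```

Call:
send_rows(steps=[{"travel": [1.2, -3.5, 0], "turn": 0}, {"travel": [2.5, -7.3, 0], "turn": 0}, {"travel": [3.8, -11.1, 0], "turn": 0}, {"travel": [5.1, -14.9, 0], "turn": 0}, {"travel": [6.4, -18.7, 0], "turn": 0}, {"travel": [7.7, -22.5, 0], "turn": 0}, {"travel": [9, -26.3, 0], "turn": 0}, {"travel": [10.3, -30.1, 0], "turn": 0}])

```text
clock: 10.77
tool_pos: [0.5544, -0.027, 0.2212]
ee_rot: [-0.002, 0.114, 0.993, 0.0]
force: [1.0, 1.6, 0.2]
gripper_width: 0.568
```

Call:
send_rows(steps=[{"travel": [1.3, -3.8, 0], "turn": 0}, {"travel": [2.6, -7.6, 0], "turn": 0}, {"travel": [3.9, -11.4, 0], "turn": 0}, {"travel": [5.2, -14.8, -0.5], "turn": 0}, {"travel": [6.1, -17.6, -1.5], "turn": 0}, {"travel": [6.1, -17.6, -1.5], "turn": 0}, {"travel": [6.1, -17.6, -1.5], "turn": 0}, {"travel": [6.1, -17.6, -1.5], "turn": 0}])

```text
clock: 11.43
tool_pos: [0.6153, -0.2004, 0.2062]
ee_rot: [-0.002, 0.114, 0.993, 0.001]
force: [0.1, -0.1, -1.5]
gripper_width: 0.57
```

```bash
python3 - <<'E'
from disc import *
d=grab('wrist','w9'); s=d['state']; p=s['tool_pos']; print(p)
print('held',disc(d,proj(d,p+[0,0,.0135]),p[2]+.0135,.045))
print('jar',disc(d,proj(d,[.6205,-.1994,.07]),.07,.043), proj(d,[.6205,-.1994,.07]))
E
```

```text
[ 0.61526587 -0.20035264  0.20620826]
held (array([ 0.6142, -0.1999,  0.2197]), np.float64(45.0), 72, np.float64(0.03))
jar (array([ 0.621 , -0.1983,  0.07  ]), np.float64(42.9), 49, np.float64(0.17)) (np.float64(316.59128094096246), np.float64(229.55736179904696))
```

Call:
send_rows(steps=[{"travel": [0.3, 0.1, -3.5], "turn": 0}, {"travel": [0.6, 0.2, -7], "turn": 0}, {"travel": [0.6, 0.2, -9.5], "turn": 0}, {"travel": [0.6, 0.2, -11], "turn": 0}, {"travel": [0.6, 0.2, -11.5], "turn": 0}, {"travel": [0.6, 0.2, -11.5], "turn": 0}, {"travel": [0.6, 0.2, -11.5], "turn": 0}, {"travel": [0.6, 0.2, -11.5], "turn": 0}])

```text
clock: 12.15
tool_pos: [0.6244, -0.1993, 0.0956]
ee_rot: [0.002, 0.114, 0.994, -0.0]
force: [0.6, 0.0, -1.2]
gripper_width: 0.571
```

Call:
send_rows(steps=[{"travel": [0, 0, 0], "turn": 0}, {"travel": [0, 0, 0], "turn": 0}, {"travel": [0, 0, 0], "turn": 0}, {"travel": [0, 0, 0], "turn": 0}])

```text
clock: 12.48
tool_pos: [0.6231, -0.1995, 0.094]
ee_rot: [0.001, 0.114, 0.993, -0.0]
force: [0.3, -1.2, -0.4]
gripper_width: 0.569
```

Call:
send_rows(steps=[{"travel": [-0.1, 0.1, -0.4], "turn": 0}, {"travel": [-0.1, 0.1, -0.8], "turn": 0}, {"travel": [-0.1, 0.1, -1.2], "turn": 0}, {"travel": [-0.1, 0.1, -1.6], "turn": 0}, {"travel": [-0.1, 0.1, -1.9], "turn": 0}, {"travel": [-0.1, 0.1, -1.9], "turn": 0}, {"travel": [-0.1, 0.1, -1.9], "turn": 0}])

```text
clock: 13.07
tool_pos: [0.6215, -0.1982, 0.0737]
ee_rot: [-0.0, 0.114, 0.993, 0.0]
force: [0.3, 0.4, -2.1]
gripper_width: 0.569
```

Call:
send_rows(steps=[{"travel": [0, 0, -0.1], "turn": 0}, {"travel": [0, 0, -0.2], "turn": 0}, {"travel": [0, 0, -0.2], "turn": 0}, {"travel": [0, 0, -0.2], "turn": 0}])

```text
clock: 13.4
tool_pos: [0.6219, -0.1983, 0.0724]
ee_rot: [0.0, 0.114, 0.993, -0.0]
force: [0.4, 0.5, -0.2]
gripper_width: 0.568
```

Call:
send_rows(steps=[{"travel": [0, 0, -0.1], "turn": 0}, {"travel": [0, 0, -0.2], "turn": 0}, {"travel": [0, 0, -0.2], "turn": 0}])

```text
clock: 13.65
tool_pos: [0.622, -0.1983, 0.0707]
ee_rot: [0.0, 0.114, 0.993, -0.0]
force: [0.4, -0.7, 1.3]
gripper_width: 0.569
```

Call:
send_rows(steps=[{"travel": [0, 0, -0.1], "turn": 0}, {"travel": [0, 0, -0.1], "turn": 0}])

```text
clock: 13.82
tool_pos: [0.6224, -0.1983, 0.0706]
ee_rot: [0.0, 0.114, 0.993, 0.0]
force: [-1.4, 1.6, 5.3]
gripper_width: 0.565
```

Contact at the expected height (0.0706, against 0.0705). Releasing.

Call:
send_rows(steps=[{"travel": [0, 0, 0], "turn": 0}, {"travel": [0, 0, 0], "turn": 0}, {"travel": [0, 0, 0.3], "turn": 0}, {"travel": [0, 0, 2], "turn": 0}, {"travel": [0, 0, 5], "turn": 0}, {"travel": [0, 0, 9], "turn": 0}, {"travel": [0, 0, 13], "turn": 0}, {"travel": [0, 0, 14], "turn": 0}], gripper=0.2)

```text
clock: 14.48
tool_pos: [0.6259, -0.1999, 0.2174]
ee_rot: [0.006, 0.114, 0.993, -0.002]
force: [0.7, -0.1, 2.1]
gripper_width: 0.8
```

```bash
python3 - <<'E'
from disc import *
d=grab('wrist','w10'); s=d['state']; p=s['tool_pos']; print(p)
print('lid',disc(d,proj(d,[.621,-.198,.084]),.084,.046))
E
```

```text
[ 0.62590329 -0.19990969  0.21744651]
lid (array([ 0.6217, -0.1983,  0.084 ]), np.float64(45.4), 72, np.float64(0.11))
```

Medium lid sits within 1 mm of the jar centre at the right height (45.4 mm fit). Back for the large one.

Call:
send_rows(steps=[{"travel": [-1.3, 3.6, 0], "turn": 0}, {"travel": [-2.6, 7.3, 0], "turn": 0}, {"travel": [-4, 11.1, 0], "turn": 0}, {"travel": [-5.4, 14.9, 0], "turn": 0}, {"travel": [-6.8, 18.7, 0], "turn": 0}, {"travel": [-8.2, 22.5, 0], "turn": 0}, {"travel": [-9.6, 26.3, 0], "turn": 0}, {"travel": [-11, 30.1, 0], "turn": 0}], gripper=0.1)

```text
clock: 15.2
tool_pos: [0.5099, 0.1041, 0.2079]
ee_rot: [-0.001, 0.114, 0.993, -0.0]
force: [1.3, 1.0, -0.1]
gripper_width: 0.902
```

Call:
send_rows(steps=[{"travel": [-1.4, 3.8, 0], "turn": 0}, {"travel": [-2.8, 7.6, 0], "turn": 0}, {"travel": [-4.2, 11.4, 0], "turn": 0}, {"travel": [-5.6, 15, 0], "turn": 0}, {"travel": [-6.4, 17.5, -0.5], "turn": 0}, {"travel": [-6.4, 17.5, -0.5], "turn": 0}, {"travel": [-6.4, 17.5, -0.5], "turn": 0}, {"travel": [-6.4, 17.5, -0.5], "turn": 0}])

```text
clock: 15.87
tool_pos: [0.4473, 0.277, 0.2032]
ee_rot: [-0.001, 0.114, 0.993, -0.001]
force: [-0.5, 0.3, -0.1]
gripper_width: 0.895
```

```bash
python3 - <<'E'
from disc import *
d=grab('wrist','w11'); s=d['state']; p=s['tool_pos']; print(p)
print('large',disc(d,proj(d,[.4525,.277,.047]),.047,.055))
E
```

```text
[0.44726337 0.27700453 0.20322069]
large (array([0.4523, 0.277 , 0.047 ]), np.float64(55.1), 70, np.float64(0.13))
```

Call:
send_rows(steps=[{"travel": [0.3, 0, -4], "turn": 0}, {"travel": [0.4, 0, -8], "turn": 0}, {"travel": [0.4, 0, -12], "turn": 0}, {"travel": [0.4, 0, -15], "turn": 0}, {"travel": [0.4, 0, -16.8], "turn": 0}, {"travel": [0.4, 0, -17.5], "turn": 0}, {"travel": [0.4, 0, -17.5], "turn": 0}, {"travel": [0.4, 0, -17.5], "turn": 0}], squeeze=40)

```text
clock: 16.58
tool_pos: [0.4528, 0.2772, 0.0298]
ee_rot: [0.0, 0.115, 0.993, 0.0]
force: [0.4, 0.1, 0.2]
gripper_width: 0.898
```

Call:
send_rows(steps=[{"travel": [0, 0, 0], "turn": 0}, {"travel": [0, 0, 0], "turn": 0}, {"travel": [0, 0, 0], "turn": 0}, {"travel": [0, 0, 0], "turn": 0}, {"travel": [0, 0, 0], "turn": 0}], gripper=1)

```text
clock: 17.0
tool_pos: [0.454, 0.2784, 0.0317]
ee_rot: [0.002, 0.114, 0.993, 0.001]
force: [1.0, -2.6, 5.8]
gripper_width: 0.681
```

Call:
send_rows(steps=[{"travel": [0, 0, 0.5], "turn": 0}, {"travel": [0, 0, 1.5], "turn": 0}, {"travel": [0, 0, 3.5], "turn": 0}, {"travel": [0, 0, 7], "turn": 0}, {"travel": [0, 0, 11], "turn": 0}, {"travel": [0, 0, 15], "turn": 0}, {"travel": [0, 0, 18.5], "turn": 0}, {"travel": [0, 0, 18.5], "turn": 0}])

```text
clock: 17.67
tool_pos: [0.4568, 0.2806, 0.224]
ee_rot: [0.007, 0.114, 0.993, 0.005]
force: [1.1, 1.6, -0.3]
gripper_width: 0.682
```

```bash
python3 - <<'E'
from disc import *
d=grab('wrist','w12'); s=d['state']; p=s['tool_pos']; print(p)
for h in (.0135,.015,.0165,.018): print(h,disc(d,proj(d,p+[0,0,h]),p[2]+h,.055))
print('xl',disc(d,proj(d,[.4515,.2775,.025]),.025,.065))
E
```

```text
[0.4567775  0.28059525 0.22403479]
0.0135 (array([0.4562, 0.2808, 0.2375]), np.float64(55.8), 72, np.float64(0.12))
0.015 (array([0.4554, 0.281 , 0.239 ]), np.float64(55.2), 72, np.float64(0.11))
0.0165 (array([0.4546, 0.2811, 0.2405]), np.float64(54.5), 72, np.float64(0.04))
0.018 (array([0.4539, 0.2813, 0.242 ]), np.float64(53.9), 71, np.float64(0.09))
xl (array([0.4493, 0.2774, 0.025 ]), np.float64(64.8), 62, np.float64(0.18))
```

Call:
send_rows(steps=[{"travel": [0.2, -3.5, 0], "turn": 0}, {"travel": [0.3, -7.4, 0], "turn": 0}, {"travel": [0.5, -11.4, 0], "turn": 0}, {"travel": [0.6, -15.4, 0], "turn": 0}, {"travel": [0.8, -19.4, 0], "turn": 0}, {"travel": [1, -23.4, 0], "turn": 0}, {"travel": [1.1, -27.4, 0], "turn": 0}, {"travel": [1.2, -31.4, 0], "turn": 0}])

```text
clock: 18.38
tool_pos: [0.462, -0.0377, 0.213]
ee_rot: [-0.001, 0.114, 0.993, 0.0]
force: [1.1, 0.2, -1.2]
gripper_width: 0.682
```

Call:
send_rows(steps=[{"travel": [0.2, -4, 0], "turn": 0}, {"travel": [0.4, -8, 0], "turn": 0}, {"travel": [0.6, -12, 0], "turn": 0}, {"travel": [0.8, -16, 0], "turn": 0}, {"travel": [1, -20, 0], "turn": 0}, {"travel": [1.2, -23, 0], "turn": 0}, {"travel": [1.2, -25.2, 0], "turn": 0}, {"travel": [1.2, -25.2, 0], "turn": 0}])

```text
clock: 19.05
tool_pos: [0.4748, -0.292, 0.2129]
ee_rot: [-0.001, 0.116, 0.993, -0.001]
force: [0.4, 0.2, -0.8]
gripper_width: 0.678
```

Call:
send_rows(steps=[{"travel": [0, 0, 0], "turn": 0}, {"travel": [0, 0, 0], "turn": 0}, {"travel": [0, 0, 0], "turn": 0}])

```text
clock: 19.3
tool_pos: [0.4752, -0.2866, 0.2134]
ee_rot: [-0.001, 0.114, 0.994, 0.001]
force: [-0.1, 0.5, -1.2]
gripper_width: 0.681
```

```bash
python3 - <<'E'
from disc import *
d=grab('wrist','w13'); s=d['state']; p=s['tool_pos']; print(p)
print('held',disc(d,proj(d,p+[0,0,.0153]),p[2]+.0153,.055))
print('jar',disc(d,proj(d,[.4505,-.284,.078]),.078,.053), proj(d,[.4505,-.284,.078]))
E
```

```text
[ 0.47515136 -0.28662825  0.21336495]
held (array([ 0.4738, -0.2861,  0.2287]), np.float64(54.9), 72, np.float64(0.09))
jar (array([ 0.4512, -0.2835,  0.078 ]), np.float64(52.9), 65, np.float64(0.21)) (np.float64(309.54759953358894), np.float64(189.7042922704704))
```

Call:
send_rows(steps=[{"travel": [-1.1, 0.1, -1.5], "turn": 0}, {"travel": [-2.3, 0.3, -4], "turn": 0}, {"travel": [-2.3, 0.3, -7.5], "turn": 0}, {"travel": [-2.3, 0.3, -10], "turn": 0}, {"travel": [-2.3, 0.3, -11], "turn": 0}, {"travel": [-2.3, 0.3, -11], "turn": 0}, {"travel": [-2.3, 0.3, -11], "turn": 0}, {"travel": [-2.3, 0.3, -11], "turn": 0}])

```text
clock: 20.02
tool_pos: [0.4545, -0.286, 0.1062]
ee_rot: [0.002, 0.114, 0.994, -0.001]
force: [-0.0, 0.3, -0.3]
gripper_width: 0.678
```

Call:
send_rows(steps=[{"travel": [0, 0, 0], "turn": 0}, {"travel": [0, 0, 0], "turn": 0}, {"travel": [0, 0, 0], "turn": 0}, {"travel": [0, 0, 0], "turn": 0}])

```text
clock: 20.35
tool_pos: [0.4533, -0.2857, 0.1051]
ee_rot: [0.001, 0.114, 0.993, -0.0]
force: [0.5, -0.0, -0.8]
gripper_width: 0.68
```

Call:
send_rows(steps=[{"travel": [0, 0.2, -0.4], "turn": 0}, {"travel": [0, 0.2, -0.9], "turn": 0}, {"travel": [0, 0.2, -1.4], "turn": 0}, {"travel": [0, 0.2, -1.8], "turn": 0}, {"travel": [0, 0.2, -2.2], "turn": 0}, {"travel": [0, 0.2, -2.2], "turn": 0}, {"travel": [0, 0.2, -2.2], "turn": 0}])

```text
clock: 20.93
tool_pos: [0.4524, -0.283, 0.0816]
ee_rot: [-0.001, 0.114, 0.993, 0.0]
force: [-1.1, -0.3, -1.4]
gripper_width: 0.679
```

Call:
send_rows(steps=[{"travel": [0, 0, -0.1], "turn": 0}, {"travel": [0, 0, -0.2], "turn": 0}, {"travel": [0, 0, -0.3], "turn": 0}, {"travel": [0, 0, -0.3], "turn": 0}])

```text
clock: 21.27
tool_pos: [0.4527, -0.2833, 0.0792]
ee_rot: [-0.0, 0.114, 0.993, 0.0]
force: [-0.3, 0.3, -1.2]
gripper_width: 0.678
```

Call:
send_rows(steps=[{"travel": [0, 0, -0.1], "turn": 0}, {"travel": [0, 0, -0.2], "turn": 0}, {"travel": [0, 0, -0.2], "turn": 0}, {"travel": [0, 0, -0.2], "turn": 0}])

```text
clock: 21.6
tool_pos: [0.4527, -0.2832, 0.0772]
ee_rot: [-0.0, 0.114, 0.993, 0.0]
force: [-0.2, 0.1, -1.1]
gripper_width: 0.681
```

Call:
send_rows(steps=[{"travel": [0, 0, -0.1], "turn": 0}, {"travel": [0, 0, -0.1], "turn": 0}])

```text
clock: 21.77
tool_pos: [0.4529, -0.2834, 0.0768]
ee_rot: [0.0, 0.114, 0.993, 0.0]
force: [-1.1, 0.4, 2.8]
gripper_width: 0.677
```

Contact at the expected 0.0768. Releasing.

Call:
send_rows(steps=[{"travel": [0, 0, 0], "turn": 0}, {"travel": [0, 0, 0], "turn": 0}, {"travel": [0, 0, 0.3], "turn": 0}, {"travel": [0, 0, 2], "turn": 0}, {"travel": [0, 0, 5], "turn": 0}, {"travel": [0, 0, 9], "turn": 0}, {"travel": [0, 0, 13], "turn": 0}, {"travel": [0, 0, 14], "turn": 0}], gripper=0.1)

```text
clock: 22.43
tool_pos: [0.4564, -0.286, 0.2237]
ee_rot: [0.005, 0.114, 0.993, -0.003]
force: [1.1, -0.9, 1.0]
gripper_width: 0.896
```

```bash
python3 - <<'E'
from disc import *
d=grab('wrist','w14'); s=d['state']; p=s['tool_pos']; print(p)
print('lid',disc(d,proj(d,[.4515,-.2835,.092]),.092,.055))
E
```

```text
[ 0.45643215 -0.28595495  0.22370813]
lid (array([ 0.4519, -0.2832,  0.092 ]), np.float64(55.4), 72, np.float64(0.14))
```

Call:
send_rows(steps=[{"travel": [0, 3.5, 0], "turn": 0}, {"travel": [0, 7.4, 0], "turn": 0}, {"travel": [-0.1, 11.4, 0], "turn": 0}, {"travel": [-0.1, 15.4, 0], "turn": 0}, {"travel": [-0.2, 19.4, 0], "turn": 0}, {"travel": [-0.2, 23.4, 0], "turn": 0}, {"travel": [-0.3, 27.4, 0], "turn": 0}, {"travel": [-0.3, 31.4, 0], "turn": 0}], gripper=0)

```text
clock: 23.15
tool_pos: [0.4483, 0.0325, 0.215]
ee_rot: [-0.001, 0.114, 0.993, -0.0]
force: [0.7, 0.3, 0.1]
gripper_width: 1.0
```

Call:
send_rows(steps=[{"travel": [0, 4, 0], "turn": 0}, {"travel": [0, 8, 0], "turn": 0}, {"travel": [0, 12, 0], "turn": 0}, {"travel": [0, 16, 0], "turn": 0}, {"travel": [0, 20, 0], "turn": 0}, {"travel": [0, 23, -0.5], "turn": 0}, {"travel": [0, 24.7, -0.5], "turn": 0}, {"travel": [0, 24.7, -0.5], "turn": 0}])

```text
clock: 23.82
tool_pos: [0.4486, 0.2807, 0.2095]
ee_rot: [-0.001, 0.112, 0.994, 0.0]
force: [1.5, -1.1, 0.0]
gripper_width: 1.002
```

Call:
send_rows(steps=[{"travel": [0, 0, 0], "turn": 0}, {"travel": [0, 0, 0], "turn": 0}, {"travel": [0, 0, 0], "turn": 0}])

```text
clock: 24.07
tool_pos: [0.4495, 0.2764, 0.2107]
ee_rot: [-0.0, 0.115, 0.993, -0.001]
force: [-0.2, -0.6, -0.4]
gripper_width: 0.997
```

```bash
python3 - <<'E'
from disc import *
d=grab('wrist','w15'); s=d['state']; p=s['tool_pos']; print(p)
print('xl',disc(d,proj(d,[.4505,.2775,.025]),.025,.065))
E
```

```text
[0.44953356 0.2763639  0.21068711]
xl (array([0.4496, 0.2776, 0.025 ]), np.float64(65.0), 72, np.float64(0.17))
```

View pics/w15.png

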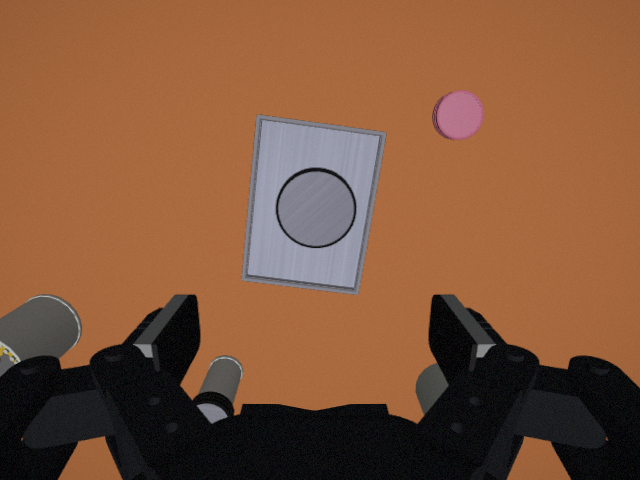

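The large lid is home (55.4 mm fit). The view shows the last lid alone on the tray at (316,208), but the tray's side walls stand too close for the open fingers in this orientation. I'll turn 90° so the jaws open along the tray's length.

Call:
send_rows(steps=[{"travel": [0, 0, 0], "turn": -6}, {"travel": [0, 0, 0], "turn": -12}, {"travel": [0, 0, 0], "turn": -18}, {"travel": [0, 0, 0], "turn": -25}, {"travel": [0, 0, 0], "turn": -32}, {"travel": [0, 0, 0], "turn": -39}, {"travel": [0, 0, 0], "turn": -46}, {"travel": [0, 0, 0], "turn": -52}])

```text
clock: 24.78
tool_pos: [0.4501, 0.2764, 0.2114]
ee_rot: [0.0, 0.541, 0.841, 0.0]
force: [0.8, 0.7, -0.5]
gripper_width: 1.0
```

Call:
send_rows(steps=[{"travel": [0, 0, 0], "turn": -6}, {"travel": [0, 0, 0], "turn": -12}, {"travel": [0, 0, 0], "turn": -18}, {"travel": [0, 0, 0], "turn": -25}, {"travel": [0, 0, 0], "turn": -32}, {"travel": [0, 0, 0], "turn": -38}, {"travel": [0, 0, 0], "turn": -38}, {"travel": [0, 0, 0], "turn": -38}])

```text
clock: 25.45
tool_pos: [0.45, 0.2768, 0.2114]
ee_rot: [0.0, 0.783, 0.622, 0.0]
force: [-0.1, 0.4, -0.9]
gripper_width: 0.999
```

```bash
python3 - <<'E'
from disc import *
d=grab('wrist','w16'); s=d['state']; p=s['tool_pos']; print(p,s['ee_rot'],s['joint_pos'])
print('xl',disc(d,proj(d,[.4495,.2775,.025]),.025,.065))
E
```

```text
[0.45001408 0.27681039 0.21140756] [4.34930066e-05 7.82836809e-01 6.22227066e-01 8.47627648e-05] [ 4.69062555e-01  1.43117634e-01  1.87920910e+00 -5.68076154e-05
  1.11908236e+00  6.96714938e-01]
xl (array([0.4499, 0.2777, 0.025 ]), np.float64(65.0), 72, np.float64(0.12))
```

View pics/w16.png

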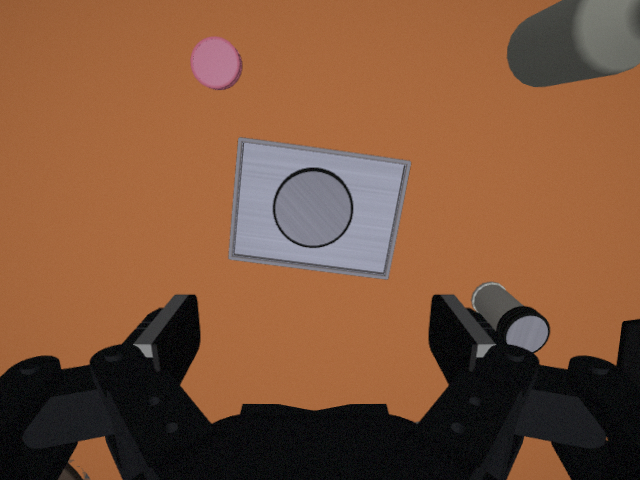

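The rotated view gives the same centre (0.4499, 0.2777), which confirms the wrist calibration. Clearance in the tray is now 32 mm or more each side.

Call:
send_rows(steps=[{"travel": [0, 0.1, -4], "turn": 0}, {"travel": [0, 0.1, -8], "turn": 0}, {"travel": [0, 0.1, -12], "turn": 0}, {"travel": [0, 0.1, -15.5], "turn": 0}, {"travel": [0, 0.1, -18], "turn": 0}, {"travel": [0, 0.1, -19.5], "turn": 0}, {"travel": [0, 0.1, -20], "turn": 0}, {"travel": [0, 0.1, -20], "turn": 0}])

```text
clock: 26.17
tool_pos: [0.4487, 0.2779, 0.0098]
ee_rot: [-0.0, 0.783, 0.622, -0.002]
force: [0.9, -0.7, 0.2]
gripper_width: 1.001
```

Call:
send_rows(steps=[{"travel": [0, 0, -0.3], "turn": 0}, {"travel": [0, 0, -0.3], "turn": 0}, {"travel": [0, 0, -0.3], "turn": 0}])

```text
clock: 26.42
tool_pos: [0.4511, 0.2793, 0.0097]
ee_rot: [0.0, 0.783, 0.622, 0.001]
force: [0.8, 0.1, 0.2]
gripper_width: 1.004
```

Call:
send_rows(steps=[{"travel": [0, 0, 0], "turn": 0}, {"travel": [0, 0, 0], "turn": 0}, {"travel": [0, 0, 0], "turn": 0}, {"travel": [0, 0, 0], "turn": 0}], gripper=1)

```text
clock: 26.75
tool_pos: [0.4506, 0.2792, 0.01]
ee_rot: [0.0, 0.783, 0.622, 0.001]
force: [-1.4, -0.3, 5.7]
gripper_width: 0.799
```

Call:
send_rows(steps=[{"travel": [0, 0, 0.5], "turn": 0}, {"travel": [0, 0, 1.5], "turn": 0}, {"travel": [0, 0, 3.5], "turn": 0}, {"travel": [0, 0, 7], "turn": 0}, {"travel": [0, 0, 11], "turn": 0}, {"travel": [0, 0, 15], "turn": 0}, {"travel": [0, 0, 19], "turn": 0}, {"travel": [0, 0, 20.5], "turn": 0}])

```text
clock: 27.42
tool_pos: [0.4529, 0.2804, 0.2208]
ee_rot: [0.001, 0.783, 0.622, 0.006]
force: [0.3, 0.7, -0.4]
gripper_width: 0.796
```

```bash
python3 - <<'E'
from disc import *
d=grab('wrist','w17'); s=d['state']; p=s['tool_pos']; print(p)
for h in (.014,.0155,.017,.0185,.020): print(h,disc(d,proj(d,p+[0,0,h]),p[2]+h,.065))
E
```

```text
[0.45294151 0.28037795 0.22083734]
0.014 (array([0.4531, 0.2783, 0.2348]), np.float64(65.3), 64, np.float64(0.11))
0.0155 (array([0.4532, 0.2791, 0.2363]), np.float64(64.6), 62, np.float64(0.09))
0.017 (array([0.4534, 0.2798, 0.2378]), np.float64(63.8), 63, np.float64(0.11))
0.0185 (array([0.4536, 0.2806, 0.2393]), np.float64(63.1), 63, np.float64(0.07))
0.02 (array([0.4537, 0.2814, 0.2408]), np.float64(62.3), 64, np.float64(0.12))
```

Call:
send_rows(steps=[{"travel": [0.6, -3.5, 0], "turn": 0}, {"travel": [1.2, -7.3, 0], "turn": 0}, {"travel": [1.8, -11.1, 0], "turn": 0}, {"travel": [2.4, -15, 0], "turn": 0}, {"travel": [3, -18.9, 0], "turn": 0}, {"travel": [3.6, -22.8, 0], "turn": 0}, {"travel": [4.2, -26.7, 0], "turn": 0}, {"travel": [4.8, -30.5, 0], "turn": 0}])

```text
clock: 28.13
tool_pos: [0.4968, -0.0281, 0.2127]
ee_rot: [-0.0, 0.783, 0.622, -0.0]
force: [1.1, -0.1, -0.8]
gripper_width: 0.797
```

Call:
send_rows(steps=[{"travel": [0.4, -2.5, 0], "turn": 0}, {"travel": [0.6, -4, 0], "turn": 0}, {"travel": [0.6, -4, 0], "turn": 0}, {"travel": [0.6, -4, 0], "turn": 0}, {"travel": [0.6, -4, 0], "turn": 0}, {"travel": [0.6, -4, 0], "turn": 0}])

```text
clock: 28.63
tool_pos: [0.5032, -0.0651, 0.2129]
ee_rot: [-0.001, 0.783, 0.622, -0.0]
force: [-0.6, 0.4, -2.0]
gripper_width: 0.794
```

```bash
python3 - <<'E'
from disc import *
d=grab('wrist','w18'); s=d['state']; p=s['tool_pos']; print(p)
print('held',disc(d,proj(d,p+[0,0,.015]),p[2]+.015,.065))
print('jar',disc(d,proj(d,[.507,-.018,.086]),.086,.063), proj(d,[.507,-.018,.086]))
E
```

```text
[ 0.50319762 -0.06510027  0.21287134]
held (array([ 0.5035, -0.0666,  0.2279]), np.float64(65.0), 69, np.float64(0.02))
jar (array([ 0.5078, -0.018 ,  0.086 ]), np.float64(62.7), 72, np.float64(0.18)) (np.float64(302.98141191926504), np.float64(160.28807098054156))
```

View pics/w18.png

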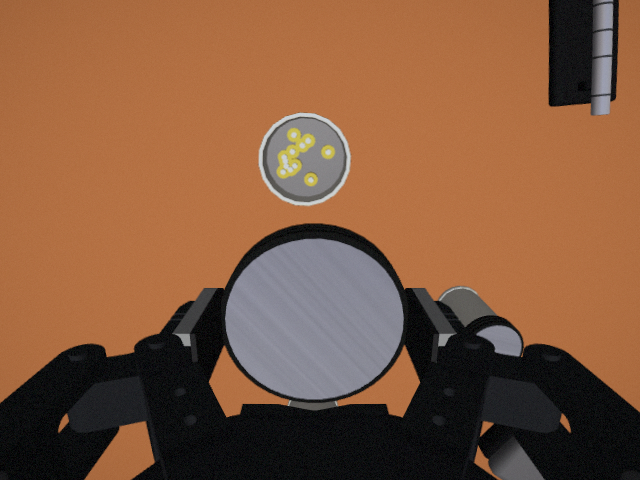

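Call:
send_rows(steps=[{"travel": [0.2, 2.4, 0], "turn": 0}, {"travel": [0.4, 4.4, -2], "turn": 0}, {"travel": [0.4, 4.8, -5], "turn": 0}, {"travel": [0.4, 4.8, -8.5], "turn": 0}, {"travel": [0.4, 4.8, -10.5], "turn": 0}, {"travel": [0.4, 4.8, -10.5], "turn": 0}, {"travel": [0.4, 4.8, -10.5], "turn": 0}, {"travel": [0.4, 4.8, -10.5], "turn": 0}])

```text
clock: 29.35
tool_pos: [0.5091, -0.0179, 0.1097]
ee_rot: [0.001, 0.783, 0.622, 0.001]
force: [0.8, -0.1, -1.2]
gripper_width: 0.794
```

Call:
send_rows(steps=[{"travel": [0, 0, 0], "turn": 0}, {"travel": [0, 0, 0], "turn": 0}, {"travel": [0, 0, 0], "turn": 0}, {"travel": [0, 0, 0], "turn": 0}])

```text
clock: 29.68
tool_pos: [0.5086, -0.0185, 0.1094]
ee_rot: [0.001, 0.783, 0.622, 0.001]
force: [0.0, 1.3, -1.4]
gripper_width: 0.799
```

Call:
send_rows(steps=[{"travel": [-0.1, 0.2, -0.4], "turn": 0}, {"travel": [-0.1, 0.2, -0.8], "turn": 0}, {"travel": [-0.1, 0.2, -1.2], "turn": 0}, {"travel": [-0.1, 0.2, -1.6], "turn": 0}, {"travel": [-0.1, 0.2, -1.8], "turn": 0}, {"travel": [-0.1, 0.2, -1.8], "turn": 0}, {"travel": [-0.1, 0.2, -1.8], "turn": 0}])

```text
clock: 30.27
tool_pos: [0.5065, -0.0163, 0.0899]
ee_rot: [-0.0, 0.783, 0.622, -0.0]
force: [-0.3, 0.5, -1.3]
gripper_width: 0.793
```

Call:
send_rows(steps=[{"travel": [0, 0, -0.1], "turn": 0}, {"travel": [0, 0, -0.2], "turn": 0}, {"travel": [0, 0, -0.2], "turn": 0}, {"travel": [0, 0, -0.2], "turn": 0}])

```text
clock: 30.6
tool_pos: [0.5068, -0.0163, 0.0883]
ee_rot: [0.0, 0.783, 0.622, 0.0]
force: [-0.6, -0.7, -1.7]
gripper_width: 0.795
```

Call:
send_rows(steps=[{"travel": [0, 0, -0.1], "turn": 0}, {"travel": [0, 0, -0.2], "turn": 0}, {"travel": [0, 0, -0.2], "turn": 0}, {"travel": [0, 0, -0.2], "turn": 0}])

```text
clock: 30.93
tool_pos: [0.5067, -0.0163, 0.0862]
ee_rot: [-0.0, 0.783, 0.622, -0.0]
force: [-0.2, 0.3, -1.0]
gripper_width: 0.793
```

Call:
send_rows(steps=[{"travel": [0, 0, -0.1], "turn": 0}, {"travel": [0, 0, -0.1], "turn": 0}, {"travel": [0, 0, -0.1], "turn": 0}])

```text
clock: 31.18
tool_pos: [0.5067, -0.0163, 0.0852]
ee_rot: [-0.0, 0.783, 0.622, -0.0]
force: [-1.2, 0.2, -1.7]
gripper_width: 0.797
```

Call:
send_rows(steps=[{"travel": [0, 0, -0.1], "turn": 0}, {"travel": [0, 0, -0.1], "turn": 0}, {"travel": [0, 0, -0.1], "turn": 0}])

```text
clock: 31.43
tool_pos: [0.5069, -0.0163, 0.0851]
ee_rot: [-0.0, 0.783, 0.622, -0.0]
force: [-3.3, 0.4, 5.7]
gripper_width: 0.793
```

Contact at 0.0851 (expected 0.085). Release and back off clear.

Call:
send_rows(steps=[{"travel": [0, 0, 0], "turn": 0}, {"travel": [0, 0, 0], "turn": 0}, {"travel": [0, 0, 0.3], "turn": 0}, {"travel": [0, 0, 2], "turn": 0}, {"travel": [0, 0, 5], "turn": 0}, {"travel": [0, 0, 9], "turn": 0}, {"travel": [0, 0, 13], "turn": 0}, {"travel": [0, 0, 15], "turn": 0}], gripper=0)

```text
clock: 32.1
tool_pos: [0.5094, -0.0166, 0.2395]
ee_rot: [0.003, 0.783, 0.622, 0.003]
force: [1.0, 0.4, -0.5]
gripper_width: 0.998
```

Call:
send_rows(steps=[{"travel": [-2, 0, 2], "turn": 0}, {"travel": [-4, 0, 3], "turn": 0}, {"travel": [-6, 0, 5], "turn": 0}, {"travel": [-8, 0, 7], "turn": 0}, {"travel": [-8, 0, 7], "turn": 0}, {"travel": [-8, 0, 7], "turn": 0}])

```text
clock: 32.6
tool_pos: [0.4274, -0.0164, 0.3057]
ee_rot: [0.002, 0.783, 0.622, 0.002]
force: [1.1, 1.1, -0.3]
gripper_width: 1.001
```

```bash
python3 - <<'E'
from disc import *
d=grab('wrist','w19'); s=d['state']; print(s['tool_pos'])
print('xl',disc(d,proj(d,[.5075,-.018,.1]),.1,.065))
sc=grab('scene','s19'); t=grab('top','t19')
for n,f in (('scene',sc),('top',t)):
    o=pickle.load(open(f'pics/{n}0.pkl','rb'))['frame']; df=cv2.absdiff(o,f['frame']).max(2)>40
    df=cv2.morphologyEx(df.astype(np.uint8),cv2.MORPH_OPEN,np.ones((3,3)))
    print(n,[tuple(map(int,x)) for x in cv2.connectedComponentsWithStats(df)[2][1:]])
cv2.imwrite('pics/s19c.png',cv2.resize(sc['frame'][130:350,180:540],(800,489),interpolation=cv2.INTER_CUBIC))
E
```

```text
[ 0.42742704 -0.01637785  0.30567526]
xl (array([ 0.507 , -0.0181,  0.1   ]), np.float64(65.0), 72, np.float64(0.14))
scene [(433, 0, 33, 17, 321), (464, 0, 30, 22, 376), (303, 4, 57, 91, 2962), (378, 10, 13, 21, 110), (391, 19, 8, 4, 26), (450, 20, 6, 20, 80), (400, 23, 5, 5, 19), (405, 29, 3, 4, 12), (471, 28, 3, 3, 9), (477, 30, 18, 39, 453), (407, 34, 3, 3, 9), (434, 36, 45, 39, 1066), (408, 38, 3, 7, 21), (384, 53, 5, 5, 21), (629, 75, 11, 30, 175), (638, 116, 2, 3, 6), (217, 156, 25, 16, 277), (298, 187, 33, 22, 402), (205, 200, 24, 17, 286), (437, 215, 25, 26, 466), (435, 239, 29, 12, 182), (355, 240, 20, 17, 255), (432, 247, 32, 13, 202)]
top [(455, 234, 3, 4, 12), (451, 238, 3, 4, 12), (356, 294, 4, 3, 12), (315, 295, 150, 185, 14073), (211, 300, 28, 27, 363), (240, 310, 3, 5, 15), (501, 315, 4, 12, 36), (211, 316, 16, 14, 100), (240, 316, 3, 4, 12), (494, 317, 6, 13, 41), (488, 331, 4, 3, 12), (315, 423, 3, 5, 15), (339, 425, 3, 3, 9), (338, 430, 3, 4, 12), (310, 432, 27, 48, 961)]
```

View pics/s19c.png

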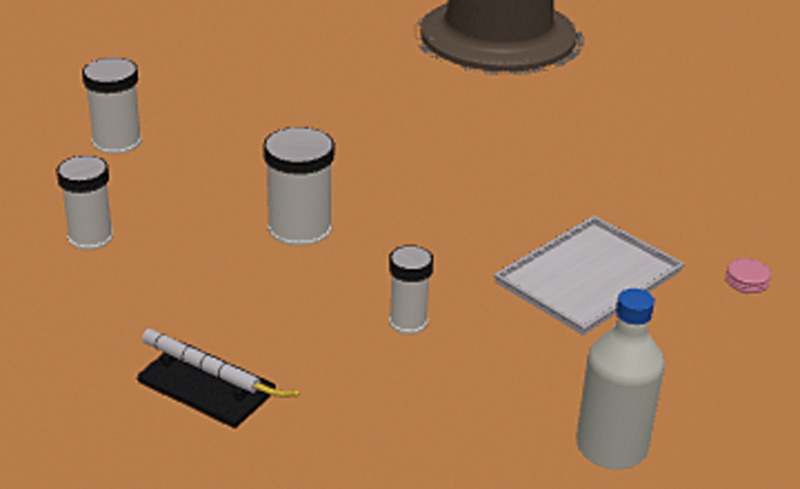

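All four jars have a flat, matching lid. Differencing against the first images shows changes only at the lids, the stack and the arm, with the bottle, handpiece, tray and decoy unmoved. Handing in.

```bash
python3 -c "
from cell import robot
print(robot.close_job())"
```

```text
the job is handed in; nothing more can be done
None
```

All four jars are closed with their own lids, the gripper is open and clear of everything, and the job was handed in at about 33 s of the 102 s allowed. I took the lids off the stack from the top down. For the largest lid I turned the gripper 90° so the fingers cleared the tray walls.

**Fit:** Each lid met its jar within about 1 mm of the height expected for a fully seated lid. After release, the wrist camera put every lid within about 1 mm of its jar's centre, at the home height. The final scene picture shows all four rims lying flat.

**Disturbance:** Comparing the scene and top images with the first ones showed changes only at the jar tops, the old stack and the arm. The jars' feet, bottle, handpiece, tray and pink look-alike had not moved. Reported contact forces stayed near 6 N or below.

**Disagreement:** The top camera read about 2 mm lower in x than the wrist camera. I aimed with the wrist camera, which gave the same position for the largest lid before and after the 90° turn.

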